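# Hold the swing fence square with a try square

## Robot

A 6-joint arm with a two-finger parallel gripper is mounted at the origin on a cart in front of the work surface, level with it; the furniture and walls round the work are solid. World frame = base frame: x ahead of the robot, y to its left, z up, the work surface at z = 0. Lengths are in mm, angles in rad, forces in N, time in s.
With the tool pointing down it reaches from about 275 to 1000 mm from the base axis. Payload 8.4 kg.
Tool frame: the origin (TCP) lies on the centre line of the jaws, within the pads' length; the fingertips stand 25 mm ahead of it and the grasp point (between the pads) lies 6 mm ahead of it; z points along the fingers, x is the direction in which the jaws open and shut, and the axes are right-handed (so a half turn about z gives the same grasp; the last joint's range is limited). The gripper opens to 85 mm and grips with 20 to 120 N. Pads are 22 mm wide; open, the fingers measure 114 mm over their backs; the gripper's body (76 mm by 85 mm) begins 54 mm behind the grasp point. The pads swing forward as they close: fully open they stand 13 mm farther back than shut.
Start: joints at [-1.178, 0.353, 1.633, -0, 1.155, -0.002], TCP at [240.389, -576.924, 256.281] pointing down, gripper open.
Joint ranges: [-2.63, 2.63], [-0.92, 2.1], [0.06, 2.66], [-1.3, 4.44], [0, 2.69], [-3.02, 3.02]. Speed limits (rad/s): [2.22, 2.22, 2.79, 3.14, 3.14, 3.14].

## Interface

Orientations are given as [roll, pitch, yaw] about the fixed x, y, z axes, in that order (R = Rz(yaw) Ry(pitch) Rx(roll)).
In Python, from rig import r gives the robot as it stands. The module is installed in compiled form; this text tells all that it offers.
- The arm moves only by the tool jog_arm, never from a script. Its argument "deltas" is a list of rows, each an object with "gripper": the gripper command: -1 is fully open, 1 is shut, values between are in proportion; "translation": the shift along the world's x, y, z in units of 10 cm (1.0 is 10 cm), a list of three; "dr": the turn, a rotation vector about the world's x, y, z in units of pi/2 rad (1.0 is pi/2 rad), a list of three. In form: [{"gripper": gripper, "translation": [x, y, z], "dr": [wx, wy, wz]}, ...]. A call has 1 to 12 rows; each row shifts and turns the commanded pose from where the row before left it; what a row does not reach is not made up. A row lasts 1/12 s, in which the tool goes at most 41.7 mm and 7.16 degrees, less where a joint would pass 70% of its speed; a pose out of reach is approached as far as the arm can. A call with a number of a shift or a turn outside -1 to 1 is refused whole. A call with a gripper value outside its range is refused whole. The fingers move at their own pace and stop on an object; "squeeze" is the grip in N (left out, the last holds). Time passes only in rows, so rows that do not move let the fingers close. It gives the time, the measured TCP pose, the force and the opening at its end, in the units of the state.
- r.sense(): the state, without advancing time (a new reading comes with each control period).
- r.grab_frame(name): name is "side" or "top" or "wrist"; returns the picture (480x640x3 uint8, blue, green, red); there is no depth.
- r.calibration(name): a dict with "mtx" (3x3 intrinsics, pixels), "k1" (the pictures are not rectified: a ray, as slopes to the right and down, at radius r is drawn at 1 + k1 r^2 times it, then the intrinsics apply), "world_from_camera" (4x4, takes a point from camera to world coordinates). Camera axes: x right, y down, z forward; pixel columns grow to the right and rows downward; lengths in mm; the calibration is good to about 2 mm. A picture is of the moment at which its call begins: read the wrist's pose just before it. calibration takes no time and is no camera call; for the wrist camera it gives the pose at the moment of the call.
- r.sign_off(): hands the job in, once; it reports no verdict.
The state is a dict: "clock": time; "qpos": joint angles; "qvel": joint speeds; "joint_efforts": joint torques, N m; "eef_pos": TCP position; "tcp_rot": TCP orientation; "contact_force": force on the tool from outside, world axes, zero at the start; "wrist_torque": the same for the moment, N m; "opening": opening from 0.0 (shut) to 1.0 (fully open).
Only numpy, scipy, OpenCV 4.12 (cv2) and the standard library are available. Lean on these libraries where they do the work, as an engineer would, in place of code of your own. Each camera call takes 0.05 s, during which the arm holds its last target. There are 200 camera calls.

## Task

The swing fence of the small metal squaring jig has to be held at a right angle to the fixed fence so that its pivot screw can be tightened. Pick up the try square by its grip, lay it flat on the jig's plate with its blade alongside the swing fence, and press it fully home into the corner, so that its stock lies flush along the fixed fence and its blade holds the sprung swing fence flush and square. Finish while still gripping the square and pressing it into the corner - do not let go - and leave the other things on the desk where they are.

Things in the scene. Friction and masses are not known exactly. Their poses are not given: they have to be found in the camera images.
- square: steel try square, an L lying flat, 220 g. Origin: centre of the underside of its stock, below the grip. Stock: dark bar 80 long (x) x 20 wide (y) x 16 high. Blade: strip 24 wide (x), 5 thick, its underside flush with the stock's, from the stock's +x end toward -y, ending at y = -100. Its outer right angle is the stock's face y = +10 and the face x = +40 (stock's end and blade's outer edge)
- grip (a point): middle of the square's upright black grip rib, 36 above the underside, above the square's origin. The rib stands on the stock: 44 long (x) x 14 wide (y), from 16 to 46 above the underside; pinch it across y with the fingertips more than 16 above the underside, so that they pass over the fences
- heel (a point): outer corner of the square's right angle, at x = +40, y = +10 from the square's origin, at its underside
- jig: fixed jig, aluminium plate 205 x 165 x 8 on the desk. Origin: desk level, where the two fence faces meet when square. Plate from x = -150 to 55, y = -150 to 15, top z = 8; the square goes on the -x, -y side. Fixed fence's face: plane y = 0; swing fence's: plane x = 0 when square. The square is home with its axes parallel to the jig's and its origin at x = -40, y = -10, z = 8
- corner (a point): the corner x = 0, y = 0 on the top of the jig's plate (8 above the desk); the square's heel comes here. Beside it a rigid round pivot post (diameter 18, top 24 above the desk, centre x = 9, y = -9.5 in the jig's frame) just reaches the plane x = 0 and stops the square's heel end
- fixed_face (a point): middle of the fixed fence's working face, 15 above the desk, at x = -57.5, y = 0 in the jig's frame. The fixed fence is a steel bar along the jig's x from x = -135 to 20, 12 thick, its top 14 above the plate; this face looks to the jig's -y
- fence_end (a point): free end of the swing fence's working face, 16.5 above the desk. The swing fence is a steel bar 118 long, 12 thick, top 24.5 above the desk, from the pivot toward the jig's -y (y = -22 to -140 in the jig's frame when square; this point then at x = 0, y = -140). It turns about the upright pivot axis at x = 9, y = -9.5 in the jig's frame
- swing_fence (a joint): angle of the swing fence, rad: 0 = square to the fixed fence, -0.16 = leaning inward over the working area as it is found, its free end about 20 mm in; opens at most to +0.08. A spring drives it inward: about 4 N on the blade's end at 0
- pen: slim pen lying near the desk's front edge, 145 long; leave it
- marker: marker pen lying near the desk's front edge, 135 long; leave it
- usb_stick: small usb stick, 55 x 18 x 9; leave it
- lens_tissue: flat booklet 75 x 105 x 8; leave it

How it is judged:
By the outcome, as a careful person would: the job done as asked, in the order asked, and still so for the second after the job is handed in, while the arm keeps its last pose, push and grip.
It also fails if it takes over 51 s, if anything falls off the work surface, if the arm or the gripper's body presses on something with over 40 N, if the wrist force passes 120 N, or if a joint passes its speed limit or range.

## Working session

There is one attempt and no reset: what is moved stays moved. The work goes in short steps, Python scripts to look and compute and a tool call to move; the robot and the scene stay as the last step left them, time stands still between calls to the robot, and variables do not carry over. Pictures are saved under pics/ and viewed, about 8 in all and at most 12, crops included, and the job is handed in when it is done.

Besides the shell and the picture viewer there is one more tool, called after "Call:" in YAML: its name, and indented under it one key for each argument. jog_arm: Moves the arm, as the interface text tells. Shifts and turns lie within -1 to 1; 1 stands for 10 cm of shift or pi/2 rad of turn. Its arguments: {"type":"object","properties":{"deltas":{"type":"array"},"squeeze":{"type":"number"}},"required":["deltas"]}

```bash
mkdir -p pics; cat > h.py <<'E'
import numpy as np,cv2
from rig import r
def snap(n,f):
    c=r.calibration(n);im=r.grab_frame(n);cv2.imwrite('pics/'+f,im);np.save('pics/'+f[:-4]+'.npy',dict(c=c),allow_pickle=True);return im,c
def load(f): return np.load('pics/'+f+'.npy',allow_pickle=True).item()['c']
def und(c,px):
    k=c['mtx'];px=np.array(px,float).reshape(-1,2)
    d=np.c_[(px[:,0]-k[0][2])/k[0][0],(px[:,1]-k[1][2])/k[1][1]];s=d.copy()
    for _ in range(20): s=d/(1+c['k1']*(s**2).sum(1,keepdims=True))
    return s
def world(c,px,z):
    s=und(c,px);T=np.array(c['world_from_camera']);d=np.c_[s,np.ones(len(s))]@T[:3,:3].T;o=T[:3,3]
    z=np.broadcast_to(z,len(s));return o+d*((z-o[2])/d[:,2])[:,None]
def proj(c,P):
    T=np.linalg.inv(np.array(c['world_from_camera']));p=np.array(P,float).reshape(-1,3)@T[:3,:3].T+T[:3,3]
    s=p[:,:2]/p[:,2:];s=s*(1+c['k1']*(s**2).sum(1,keepdims=True));k=c['mtx']
    return np.c_[s[:,0]*k[0][0]+k[0][2],s[:,1]*k[1][1]+k[1][2]]
E
python3 -c "
from h import *
for n in ['top','side']:
    im,c=snap(n,n+'0.png');print(n,np.round(c['world_from_camera'],3).tolist(),c['mtx'],c['k1'])
print(r.sense())"
```

```text
top [[0.004, -0.998, 0.071, 483.693], [-1.0, -0.006, -0.026, -18.692], [0.026, -0.07, -0.997, 1141.042], [0.0, 0.0, 0.0, 1.0]] [[553.7897102    0.         316.97645108]
 [  0.         553.7897102  245.71970126]
 [  0.           0.           1.        ]] -0.15448753912924135
side [[-0.963, -0.115, 0.244, 327.056], [-0.27, 0.393, -0.879, 707.895], [0.005, -0.912, -0.41, 386.669], [0.0, 0.0, 0.0, 1.0]] [[441.40292005   0.         319.12850633]
 [  0.         441.40292005 239.10930788]
 [  0.           0.           1.        ]] -0.11021686961800006
{'clock': 0.1, 'qpos': array([-1.17841504e+00,  3.53606359e-01,  1.63404759e+00,  3.40037131e-05,
        1.15521829e+00, -2.40044885e-03]), 'qvel': array([ 0.00015439, -0.00423201, -0.0012563 , -0.00123531, -0.00083173,
        0.00203718]), 'joint_efforts': array([ 1.29340329e-03, -6.06356049e+01, -3.42818749e+01,  1.31181791e-04,
        3.87363543e-03, -4.40788142e-05]), 'eef_pos': array([ 240.23656748, -576.55556388,  255.6247933 ]), 'tcp_rot': array([-3.14155849e+00,  1.27951282e-03, -1.17602832e+00]), 'contact_force': array([ 0.41334607,  0.12635029, -0.50499769]), 'wrist_torque': array([0.01610588, 0.02439172, 0.02158708]), 'opening': 0.9993407261027148}
```

View pics/top0.png

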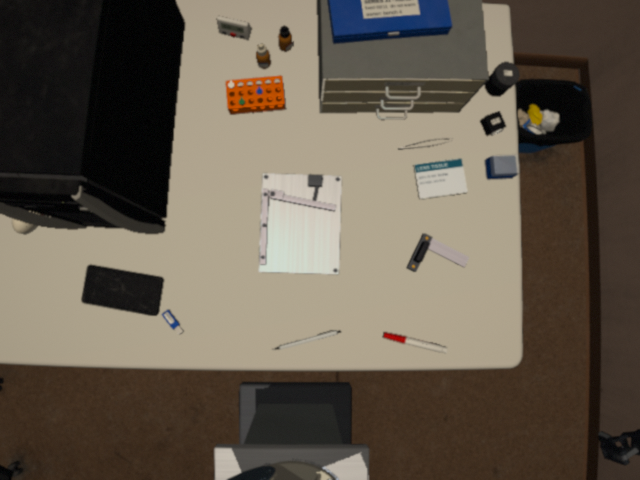

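```bash
python3 -c "
import cv2,numpy as np
a=cv2.imread('pics/top0.png')
b=cv2.resize(a[165:285,250:350],None,fx=5,fy=5,interpolation=cv2.INTER_CUBIC)[:, :]
c=cv2.resize(a[225:285,400:475],None,fx=4,fy=5,interpolation=cv2.INTER_CUBIC)
o=np.zeros((600,800,3),np.uint8);o[:,:500]=b;o[:300,500:]=c;cv2.imwrite('pics/crop0.png',o)"
```

```text
(no output)
```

View pics/crop0.png

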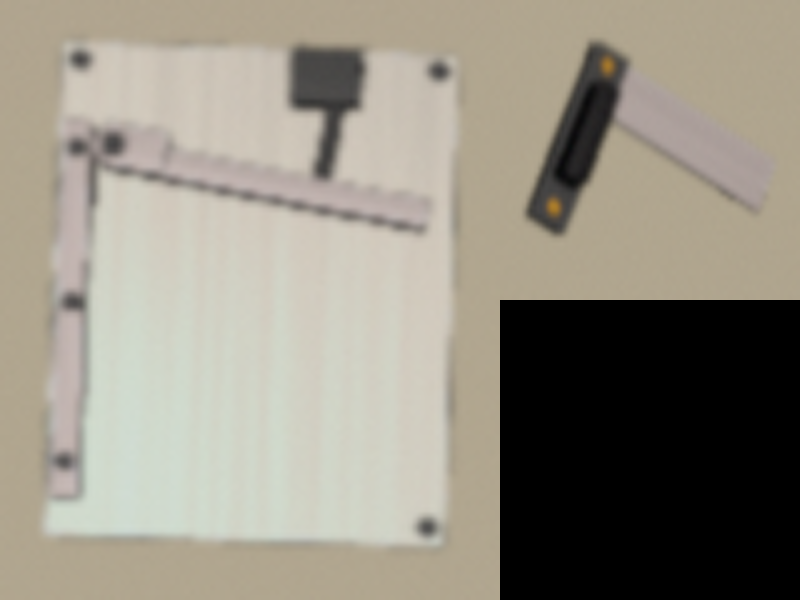

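```bash
cat >> h.py <<'E'
def fit(M,W):
    M=np.array(M,float);W=W[:,:2];m=M.mean(0);w=W.mean(0)
    H=(M-m).T@(W-w);a=np.arctan2(H[0,1]-H[1,0],H[0,0]+H[1,1]);R=np.array([[np.cos(a),-np.sin(a)],[np.sin(a),np.cos(a)]])
    t=w-R@m;return t,a,W-(M@R.T+t)
def tf(t,a,P):
    R=np.array([[np.cos(a),-np.sin(a)],[np.sin(a),np.cos(a)]]);return np.array(P,float)@R.T+t
E
python3 -c "
from h import *
c=load('top0')
q=np.array([(64,42),(457,55),(443,545),(43,533)],float);q=(q+.5)/5-.5+[250,165]
print(*fit([(55,15),(55,-150),(-150,-150),(-150,15)],world(c,q,8)))
q=np.array([(595,40),(632,60),(527,212),(562,235),(775,160),(758,213)],float)-[500,0];q=(q+.5)/[4,5]-.5+[400,225]
W=world(c,q,[16]*4+[5]*2)
print(*fit([(40,10),(40,-10),(-40,10),(-40,-10),(40,-100),(16,-100)],W))
im=r.calibration('wrist');print(np.round(im['world_from_camera'],3),im['mtx'])
"
```

```text
[659.94308496  52.96130042] -0.027578832853596313 [[-0.9379169  -0.98877254]
 [-0.56356186  0.73165605]
 [ 0.97588577  0.76967717]
 [ 0.52559299 -0.51256069]]
[ 551.7688751  -259.03988354] -0.4660929483095829 [[-0.34083479  0.40620379]
 [ 0.50181529 -1.08107357]
 [ 0.06172871  0.52660037]
 [-0.33921215  0.25975836]
 [ 0.44664933  0.60747703]
 [-0.33014639 -0.71896598]]
[[ 3.84000e-01 -8.84000e-01 -2.65000e-01  3.06814e+02]
 [-9.23000e-01 -3.68000e-01 -1.10000e-01 -5.49624e+02]
 [-0.00000e+00  2.87000e-01 -9.58000e-01  3.73218e+02]
 [ 0.00000e+00  0.00000e+00  0.00000e+00  1.00000e+00]] [[359.37249507   0.         320.91145407]
 [  0.         359.37249507 241.36354719]
 [  0.           0.           1.        ]]
```

Call:
jog_arm:
  deltas:
    - {"gripper": -1,"translation": [0.26,0.265,-0.05],"dr": [0,0,-0.046]}
    - {"gripper": -1,"translation": [0.26,0.265,-0.05],"dr": [0,0,-0.046]}
    - {"gripper": -1,"translation": [0.26,0.265,-0.05],"dr": [0,0,-0.046]}
    - {"gripper": -1,"translation": [0.26,0.265,-0.05],"dr": [0,0,-0.046]}
    - {"gripper": -1,"translation": [0.26,0.265,-0.05],"dr": [0,0,-0.046]}
    - {"gripper": -1,"translation": [0.26,0.265,-0.05],"dr": [0,0,-0.046]}
    - {"gripper": -1,"translation": [0.26,0.265,-0.05],"dr": [0,0,-0.046]}
    - {"gripper": -1,"translation": [0.26,0.265,-0.05],"dr": [0,0,-0.046]}
    - {"gripper": -1,"translation": [0.26,0.265,-0.05],"dr": [0,0,-0.046]}
    - {"gripper": -1,"translation": [0.26,0.265,-0.05],"dr": [0,0,-0.046]}
    - {"gripper": -1,"translation": [0.26,0.265,-0.05],"dr": [0,0,-0.046]}
    - {"gripper": -1,"translation": [0.26,0.265,-0.05],"dr": [0,0,-0.046]}

```text
clock: 1.1
eef_pos: [553.2, -257.2, 195.8]
tcp_rot: [3.141, -0.0, -2.047]
contact_force: [0.1, -1.1, 0.7]
opening: 1.001
```

Call:
jog_arm:
  deltas:
    - {"gripper": -1,"translation": [0,0,0],"dr": [0,0,0]}
    - {"gripper": -1,"translation": [0,0,0],"dr": [0,0,0]}
    - {"gripper": -1,"translation": [0,0,0],"dr": [0,0,0]}

```text
clock: 1.35
eef_pos: [552.0, -258.8, 195.9]
tcp_rot: [3.141, -0.0, -2.041]
contact_force: [0.3, -1.1, -0.0]
opening: 1.001
```

```bash
python3 -c "
from h import *
s=r.sense();print(s['eef_pos'],s['tcp_rot'],s['qpos'])
im,c=snap('wrist','w1.png')
t=np.array([551.77,-259.04]);a=-.466
M=[(40,10),(40,-10),(-40,10),(-40,-10)]
print(proj(c,np.c_[tf(t,a,M),[16]*4]).round())
"
```

```text
[ 551.99999207 -258.79472471  195.89180124] [ 3.14057893e+00 -3.73646778e-04 -2.04132482e+00] [-4.40684539e-01  3.91868826e-01  1.72180280e+00 -4.00617492e-04
  1.02894548e+00  1.60084725e+00]
[[307. 176.]
 [331. 175.]
 [308. 267.]
 [331. 267.]]
```

View pics/w1.png

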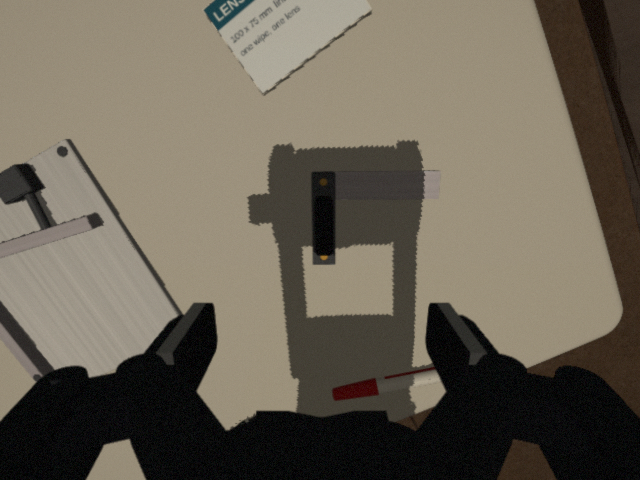

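```bash
python3 -c "
from h import *
c=load('w1')
W=world(c,[(312,172),(335.5,172),(313,263.5),(335,264),(440,170),(440,198)],[16]*4+[5]*2)
t,a,e=fit([(40,10),(40,-10),(-40,10),(-40,-10),(40,-100),(16,-100)],W);print(t,a,e.round(1).tolist())
# tool axis image column check
s=r.sense();p=s['eef_pos']
print(proj(c,[[p[0],p[1],16],[p[0],p[1],100]]))
"
```

```text
[ 552.6670094  -263.80217183] -0.46382083705755844 [[-0.2, -0.4], [0.0, 0.4], [0.3, -0.4], [0.0, 0.4], [0.4, 0.9], [-0.5, -0.9]]
[[319.71948499 222.84833755]
 [319.46719016 254.74787807]]
```

Call:
jog_arm:
  deltas:
    - {"gripper": -1,"translation": [0.005,-0.037,-0.25],"dr": [0,0,0.004]}
    - {"gripper": -1,"translation": [0,0,-0.25],"dr": [0,0,0]}
    - {"gripper": -1,"translation": [0,0,-0.25],"dr": [0,0,0]}
    - {"gripper": -1,"translation": [0,0,-0.25],"dr": [0,0,0]}
    - {"gripper": -1,"translation": [0,0,-0.25],"dr": [0,0,0]}
    - {"gripper": -1,"translation": [0,0,-0.15],"dr": [0,0,0]}
    - {"gripper": -1,"translation": [0,0,-0.11],"dr": [0,0,0]}
    - {"gripper": -1,"translation": [0,0,0],"dr": [0,0,0]}
    - {"gripper": -1,"translation": [0,0,0],"dr": [0,0,0]}

```text
clock: 2.15
eef_pos: [552.4, -263.4, 45.4]
tcp_rot: [3.141, -0.0, -2.038]
contact_force: [-0.1, -0.1, 0.2]
opening: 1.002
```

Call:
jog_arm:
  deltas:
    - {"gripper": 1,"translation": [0,0,0],"dr": [0,0,0]}
    - {"gripper": 1,"translation": [0,0,0],"dr": [0,0,0]}
    - {"gripper": 1,"translation": [0,0,0],"dr": [0,0,0]}
    - {"gripper": 1,"translation": [0,0,0],"dr": [0,0,0]}
    - {"gripper": 1,"translation": [0,0,0],"dr": [0,0,0]}
    - {"gripper": 1,"translation": [0,0,0],"dr": [0,0,0]}
    - {"gripper": 1,"translation": [0,0,0],"dr": [0,0,0]}
    - {"gripper": 1,"translation": [0,0,0],"dr": [0,0,0]}
    - {"gripper": 1,"translation": [0,0,0],"dr": [0,0,0]}
    - {"gripper": 1,"translation": [0,0,0],"dr": [0,0,0]}
    - {"gripper": 1,"translation": [0,0,0],"dr": [0,0,0]}
    - {"gripper": 1,"translation": [0,0,0],"dr": [0,0,0]}
  squeeze: 80

```text
clock: 3.15
eef_pos: [553.2, -262.7, 45.9]
tcp_rot: [-3.141, 0.0, -2.037]
contact_force: [-0.8, 1.2, 5.8]
opening: 0.149
```

Call:
jog_arm:
  deltas:
    - {"gripper": 1,"translation": [0,0,0.1],"dr": [0,0,0]}
    - {"gripper": 1,"translation": [0,0,0.2],"dr": [0,0,0]}
    - {"gripper": 1,"translation": [0,0,0.2],"dr": [0,0,0]}
    - {"gripper": 1,"translation": [0,0,0.2],"dr": [0,0,0]}
    - {"gripper": 1,"translation": [0,0,0.1],"dr": [0,0,0]}
    - {"gripper": 1,"translation": [0,0,0],"dr": [0,0,0]}
  squeeze: 100

```text
clock: 3.65
eef_pos: [554.2, -263.2, 127.9]
tcp_rot: [-3.138, 0.0, -2.037]
contact_force: [0.7, -0.7, -1.2]
opening: 0.141
```

Call:
jog_arm:
  deltas:
    - {"gripper": 1,"translation": [0.03,0.15,0],"dr": [0,0,0.02]}
    - {"gripper": 1,"translation": [0.03,0.28,0],"dr": [0,0,0.028]}
    - {"gripper": 1,"translation": [0.03,0.28,0],"dr": [0,0,0.028]}
    - {"gripper": 1,"translation": [0.03,0.28,0],"dr": [0,0,0.028]}
    - {"gripper": 1,"translation": [0.03,0.28,0],"dr": [0,0,0.028]}
    - {"gripper": 1,"translation": [0.03,0.28,0],"dr": [0,0,0.028]}
    - {"gripper": 1,"translation": [0.03,0.28,0],"dr": [0,0,0.028]}
    - {"gripper": 1,"translation": [0.03,0.28,0],"dr": [0,0,0.028]}
    - {"gripper": 1,"translation": [0.03,0.28,0],"dr": [0,0,0.028]}
    - {"gripper": 1,"translation": [0.03,0.28,0],"dr": [0,0,0.02]}
    - {"gripper": 1,"translation": [0.01,0.16,0],"dr": [0,0,0.016]}
    - {"gripper": 1,"translation": [0,0,0],"dr": [0,0,0]}

```text
clock: 4.65
eef_pos: [582.9, 24.0, 123.8]
tcp_rot: [3.139, 0.001, -1.592]
contact_force: [0.2, -0.2, -2.0]
opening: 0.139
```

Call:
jog_arm:
  deltas:
    - {"gripper": 1,"translation": [0,0,0],"dr": [0,0,0]}
    - {"gripper": 1,"translation": [0,0,0],"dr": [0,0,0]}
    - {"gripper": 1,"translation": [0,0,0],"dr": [0,0,0]}

```text
clock: 4.9
eef_pos: [583.4, 19.6, 124.7]
tcp_rot: [3.141, -0.0, -1.598]
contact_force: [0.0, 0.2, -2.7]
opening: 0.143
```

```bash
python3 -c "
from h import *
s=r.sense();print(s['eef_pos'],s['tcp_rot'],s['contact_force'],s['wrist_torque'])
im,c=snap('wrist','w2.png')
"
```

```text
[583.39016055  19.64967202 124.69225223] [ 3.14052078e+00 -2.32114721e-04 -1.59781382e+00] [ 0.04082144  0.22686391 -2.65849507] [-0.03469761  0.01030951  0.01192615]
```

View pics/w2.png

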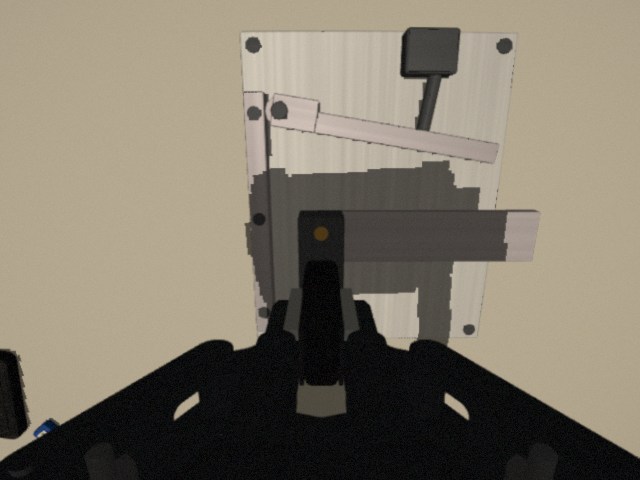

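```bash
python3 -c "
from h import *
c=load('w2')
t,a,e=fit([(55,15),(55,-150),(-150,-150),(-150,15)],world(c,[(241,32),(517,34),(479,338),(258,338)],8));print('jig',t,a,e.round(1).tolist())
t,a,e=fit([(55,15),(55,-150),(-150,-150)],world(c,[(241,32),(517,34),(479,338)],8));print('jig',t,a,e.round(1).tolist())
for u in (77.5,78.8):
  W=world(c,[(299,211),(343.5,211),(540,210.5),(533,262)],[u+16]*2+[u+5]*2)
  t,a,e=fit([(40,10),(40,-10),(40,-100),(16,-100)],W);print('sq',t,a,e.round(1).tolist())
J=np.array([659.94,52.96]);print(proj(c,np.c_[tf(J,-.0276,[(55,15),(55,-150),(-150,-150),(-150,15)]),[8]*4]).round())
"
```

```text
jig [659.75156802  48.77587625] -0.024461909115754066 [[-0.7, -0.8], [-1.1, 1.5], [0.4, -0.3], [1.4, -0.4]]
jig [659.04856375  48.93551661] -0.0220257272503268 [[0.1, -1.1], [-0.8, 1.2], [0.7, -0.1]]
sq [584.12820478  18.61377209] -0.04833666338609811 [[-0.0, -0.1], [0.4, 1.1], [0.4, 0.2], [-0.8, -1.3]]
sq [584.47194257  19.02324518] -0.04851324767175127 [[-0.1, -0.6], [0.4, 0.8], [0.3, 0.6], [-0.6, -0.9]]
[[233.  31.]
 [513.  32.]
 [472. 339.]
 [251. 340.]]
```

Call:
jog_arm:
  deltas:
    - {"gripper": 1,"translation": [0.03,0.03,-0.1],"dr": [0,0,0]}
    - {"gripper": 1,"translation": [0.025,0.025,-0.2],"dr": [0,0,0]}
    - {"gripper": 1,"translation": [0,0,-0.2],"dr": [0,0,0]}
    - {"gripper": 1,"translation": [0,0,-0.1],"dr": [0,0,0]}
    - {"gripper": 1,"translation": [0,0,-0.04],"dr": [0,0,0]}
    - {"gripper": 1,"translation": [0,0,0],"dr": [0,0,0]}
    - {"gripper": 1,"translation": [0,0,0],"dr": [0,0,0]}
    - {"gripper": 1,"translation": [0,0,0],"dr": [0,0,0]}

```text
clock: 5.62
eef_pos: [590.1, 25.8, 62.1]
tcp_rot: [-3.14, 0.0, -1.597]
contact_force: [0.1, -0.6, -2.0]
opening: 0.142
```

Call:
jog_arm:
  deltas:
    - {"gripper": 1,"translation": [0,0,-0.02],"dr": [0,0,0]}
    - {"gripper": 1,"translation": [0,0,-0.02],"dr": [0,0,0]}
    - {"gripper": 1,"translation": [0,0,-0.01],"dr": [0,0,0]}
    - {"gripper": 1,"translation": [0,0,0],"dr": [0,0,0]}
    - {"gripper": 1,"translation": [0,0,0],"dr": [0,0,0]}

```text
clock: 6.03
eef_pos: [589.4, 25.9, 56.3]
tcp_rot: [3.142, -0.0, -1.597]
contact_force: [1.3, -1.5, -2.2]
opening: 0.144
```

```bash
python3 -c "
from h import *
s=r.sense();print(s['eef_pos'],s['tcp_rot'],s['contact_force'],s['wrist_torque'])
im,c=snap('wrist','w3.png')
"
```

```text
[589.35816164  25.88308322  56.32818168] [ 3.14157538e+00 -8.27334613e-06 -1.59695249e+00] [ 1.25146376 -1.47532586 -2.17390667] [ 0.05200017  0.05953873 -0.00225695]
```

View pics/w3.png

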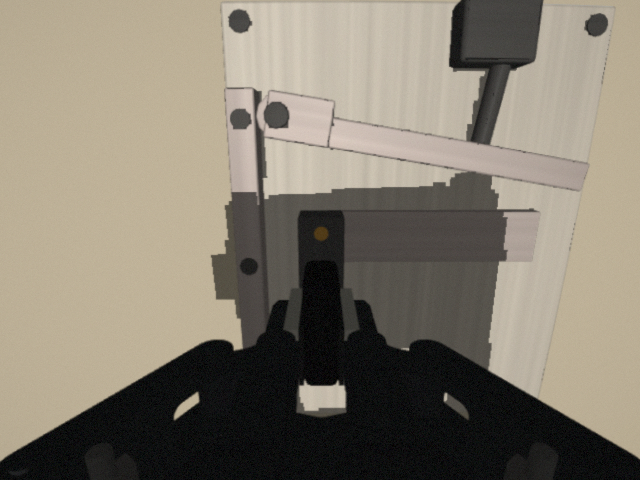

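Call:
jog_arm:
  deltas:
    - {"gripper": 1,"translation": [0,0,-0.015],"dr": [0,0,0]}
    - {"gripper": 1,"translation": [0,0,-0.015],"dr": [0,0,0]}
    - {"gripper": 1,"translation": [0,0,0],"dr": [0,0,0]}
    - {"gripper": 1,"translation": [0,0,0],"dr": [0,0,0]}

```text
clock: 6.42
eef_pos: [589.6, 25.9, 53.9]
tcp_rot: [-3.141, 0.0, -1.597]
contact_force: [-1.7, -0.1, 6.6]
opening: 0.144
```

Call:
jog_arm:
  deltas:
    - {"gripper": 1,"translation": [0,0.04,0],"dr": [0,0,0]}
    - {"gripper": 1,"translation": [0,0.04,0],"dr": [0,0,0]}
    - {"gripper": 1,"translation": [0,0.02,0],"dr": [0,0,0]}
    - {"gripper": 1,"translation": [0,0,0],"dr": [0,0,0]}
    - {"gripper": 1,"translation": [0,0,0],"dr": [0,0,0]}

```text
clock: 6.83
eef_pos: [590.2, 36.0, 54.0]
tcp_rot: [-3.14, -0.0, -1.597]
contact_force: [-0.9, -1.8, 5.5]
opening: 0.142
```

Call:
jog_arm:
  deltas:
    - {"gripper": 1,"translation": [0,0.01,0],"dr": [0,0,0]}
    - {"gripper": 1,"translation": [0,0.01,0],"dr": [0,0,0]}
    - {"gripper": 1,"translation": [0,0.01,0],"dr": [0,0,0]}
    - {"gripper": 1,"translation": [0,0,0],"dr": [0,0,0]}
    - {"gripper": 1,"translation": [0,0,0],"dr": [0,0,0]}

```text
clock: 7.25
eef_pos: [590.2, 38.7, 53.9]
tcp_rot: [-3.14, -0.0, -1.597]
contact_force: [1.1, -4.1, 6.5]
opening: 0.145
```

Call:
jog_arm:
  deltas:
    - {"gripper": 1,"translation": [0,0.01,0],"dr": [0,0,0]}
    - {"gripper": 1,"translation": [0,0.01,0],"dr": [0,0,0]}
    - {"gripper": 1,"translation": [0,0,0],"dr": [0,0,0]}
    - {"gripper": 1,"translation": [0,0,0],"dr": [0,0,0]}

```text
clock: 7.58
eef_pos: [590.2, 40.7, 53.9]
tcp_rot: [-3.14, -0.0, -1.597]
contact_force: [0.3, -3.7, 6.5]
opening: 0.144
```

Call:
jog_arm:
  deltas:
    - {"gripper": 1,"translation": [0,0.01,0],"dr": [0,0,0]}
    - {"gripper": 1,"translation": [0,0.01,0],"dr": [0,0,0]}
    - {"gripper": 1,"translation": [0,0,0],"dr": [0,0,0]}
    - {"gripper": 1,"translation": [0,0,0],"dr": [0,0,0]}

```text
clock: 7.92
eef_pos: [590.3, 42.5, 54.0]
tcp_rot: [-3.14, -0.001, -1.597]
contact_force: [0.3, -5.3, 5.8]
opening: 0.145
```

Call:
jog_arm:
  deltas:
    - {"gripper": 1,"translation": [0,0.01,0],"dr": [0,0,0]}
    - {"gripper": 1,"translation": [0,0,0],"dr": [0,0,0]}
    - {"gripper": 1,"translation": [0,0,0],"dr": [0,0,0]}

```text
clock: 8.17
eef_pos: [590.2, 42.7, 53.9]
tcp_rot: [-3.14, -0.002, -1.596]
contact_force: [-0.1, -10.9, 5.6]
opening: 0.14
```

```bash
python3 -c "
from h import *
s=r.sense();print(s['eef_pos'],s['tcp_rot'],s['contact_force'],s['wrist_torque'])
"
```

```text
[590.20511201  42.66154463  53.94618274] [-3.13998168e+00 -1.73766895e-03 -1.59636235e+00] [ -0.12580967 -10.88723331   5.58944904] [-1.81778035  0.06194632 -0.07789908]
```

Call:
jog_arm:
  deltas:
    - {"gripper": 1,"translation": [0.02,-0.0005,0],"dr": [0,0,0]}
    - {"gripper": 1,"translation": [0.03,-0.0008,0],"dr": [0,0,0]}
    - {"gripper": 1,"translation": [0.03,-0.0008,0],"dr": [0,0,0]}
    - {"gripper": 1,"translation": [0.03,-0.0008,0],"dr": [0,0,0]}
    - {"gripper": 1,"translation": [0.03,-0.0008,0],"dr": [0,0,0]}
    - {"gripper": 1,"translation": [0.02,-0.0005,0],"dr": [0,0,0]}
    - {"gripper": 1,"translation": [0,0,0],"dr": [0,0,0]}
    - {"gripper": 1,"translation": [0,0,0],"dr": [0,0,0]}
  squeeze: 120

```text
clock: 8.83
eef_pos: [600.6, 42.4, 54.1]
tcp_rot: [3.132, -0.002, -1.597]
contact_force: [-22.0, -8.0, 29.7]
opening: 0.136
```

Call:
jog_arm:
  deltas:
    - {"gripper": 1,"translation": [0.02,-0.0005,0],"dr": [0,0,0]}
    - {"gripper": 1,"translation": [0.02,-0.0005,0],"dr": [0,0,0]}
    - {"gripper": 1,"translation": [0.02,-0.0005,0],"dr": [0,0,0]}
    - {"gripper": 1,"translation": [0.01,-0.0005,0],"dr": [0,0,0]}
    - {"gripper": 1,"translation": [0,0,0],"dr": [0,0,0]}
    - {"gripper": 1,"translation": [0,0,0],"dr": [0,0,0]}

```text
clock: 9.33
eef_pos: [605.9, 42.2, 54.1]
tcp_rot: [3.128, -0.002, -1.597]
contact_force: [-28.7, -7.2, 37.3]
opening: 0.137
```

```bash
python3 -c "
from h import *
s=r.sense();print(s['eef_pos'],s['tcp_rot'],s['contact_force'],s['wrist_torque'])
"
```

```text
[605.87425795  42.23640541  54.07388003] [ 3.12825112e+00 -2.16802532e-03 -1.59684237e+00] [-28.72695508  -7.17965152  37.29696629] [-1.37406661  4.22711904 -0.12934466]
```

```bash
python3 -c "
from h import *
a,c=snap('wrist','w4.png');b,c=snap('side','s4.png')
print(proj(c,[[610,0,20]]))
u,v=proj(c,[[610,0,20]])[0].astype(int)
cr=cv2.resize(b[max(v-75,0):v+75,max(u-100,0):u+100],(800,600),interpolation=cv2.INTER_CUBIC)
cv2.imwrite('pics/s4c.png',cr)
"
```

```text
[[275.55178474 251.43581649]]
```

View pics/w4.png

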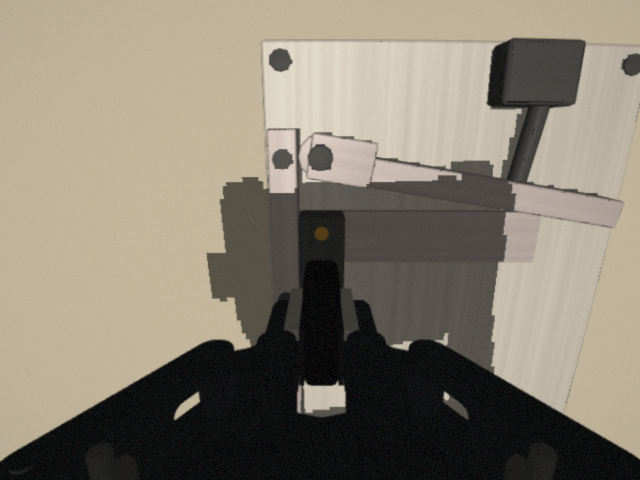

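View pics/s4c.png

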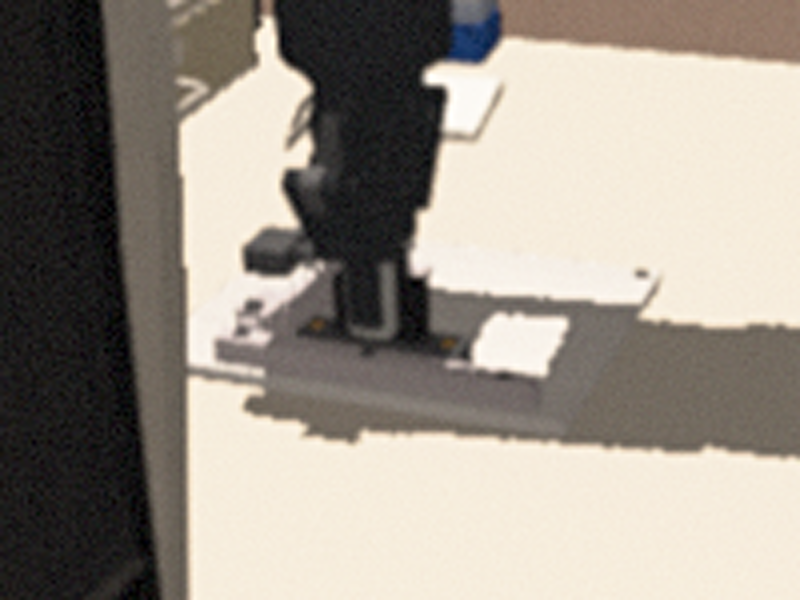

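Call:
jog_arm:
  deltas:
    - {"gripper": 1,"translation": [0,0,0.01],"dr": [0,0,0]}
    - {"gripper": 1,"translation": [0,0,0.005],"dr": [0,0,0]}
    - {"gripper": 1,"translation": [0,0,0],"dr": [0,0,0]}
    - {"gripper": 1,"translation": [0,0,0],"dr": [0,0,0]}

```text
clock: 9.77
eef_pos: [608.0, 42.2, 54.3]
tcp_rot: [3.133, -0.002, -1.597]
contact_force: [-14.7, -8.2, 12.7]
opening: 0.138
```

```bash
python3 -c "
from h import *
s=r.sense();print(s['eef_pos'],s['tcp_rot'],s['contact_force'],s['wrist_torque'])
"
```

```text
[608.02865822  42.18114503  54.27780741] [ 3.13264299e+00 -2.03292833e-03 -1.59676251e+00] [-14.65446275  -8.20103301  12.72368514] [-1.3666292   2.43383859 -0.1414363 ]
```

Call:
jog_arm:
  deltas:
    - {"gripper": 1,"translation": [0.01,-0.0003,0.003],"dr": [0,0,0]}
    - {"gripper": 1,"translation": [0.01,-0.0003,0.002],"dr": [0,0,0]}
    - {"gripper": 1,"translation": [0.01,-0.0003,0.002],"dr": [0,0,0]}
    - {"gripper": 1,"translation": [0.01,-0.0003,0.002],"dr": [0,0,0]}
    - {"gripper": 1,"translation": [0,0,0],"dr": [0,0,0]}
    - {"gripper": 1,"translation": [0,0,0],"dr": [0,0,0]}

```text
clock: 10.27
eef_pos: [612.6, 42.0, 54.4]
tcp_rot: [3.134, -0.002, -1.597]
contact_force: [-9.4, -6.8, 3.6]
opening: 0.138
```

Call:
jog_arm:
  deltas:
    - {"gripper": 1,"translation": [0.01,-0.0003,0.002],"dr": [0,0,0]}
    - {"gripper": 1,"translation": [0.01,-0.0003,0.002],"dr": [0,0,0]}
    - {"gripper": 1,"translation": [0.01,-0.0003,0.002],"dr": [0,0,0]}
    - {"gripper": 1,"translation": [0,0,0],"dr": [0,0,0]}
    - {"gripper": 1,"translation": [0,0,0],"dr": [0,0,0]}

```text
clock: 10.68
eef_pos: [615.8, 41.9, 54.6]
tcp_rot: [3.134, -0.002, -1.597]
contact_force: [-7.9, -7.3, -2.2]
opening: 0.143
```

```bash
python3 -c "
from h import *
s=r.sense();print(s['eef_pos'],s['tcp_rot'],s['contact_force'],s['wrist_torque'])
"
```

```text
[615.79770151  41.9392918   54.60536416] [ 3.13393076e+00 -1.92614611e-03 -1.59695084e+00] [-7.86259164 -7.29911997 -2.17486446] [-1.25448181  1.37205265 -0.13417724]
```

Call:
jog_arm:
  deltas:
    - {"gripper": 1,"translation": [0.01,-0.0003,-0.002],"dr": [0,-0.003,0]}
    - {"gripper": 1,"translation": [0.01,-0.0003,-0.002],"dr": [0,-0.002,0]}
    - {"gripper": 1,"translation": [0.01,-0.0003,-0.002],"dr": [0,0,0]}
    - {"gripper": 1,"translation": [0,0,0],"dr": [0,0,0]}
    - {"gripper": 1,"translation": [0,0,0],"dr": [0,0,0]}

```text
clock: 11.1
eef_pos: [618.5, 41.9, 54.1]
tcp_rot: [3.141, -0.002, -1.597]
contact_force: [-9.2, -8.1, 1.0]
opening: 0.137
```

Call:
jog_arm:
  deltas:
    - {"gripper": 1,"translation": [0.01,0,-0.001],"dr": [0,0,0]}
    - {"gripper": 1,"translation": [0.01,0,-0.001],"dr": [0,0,0]}
    - {"gripper": 1,"translation": [0,0,0],"dr": [0,0,0]}
    - {"gripper": 1,"translation": [0,0,0],"dr": [0,0,0]}

```text
clock: 11.43
eef_pos: [619.9, 41.8, 54.2]
tcp_rot: [3.14, -0.002, -1.597]
contact_force: [-12.7, -7.5, 6.2]
opening: 0.138
```

```bash
python3 -c "
from h import *
s=r.sense();print(s['eef_pos'],s['tcp_rot'],s['contact_force'],s['wrist_torque'])
"
```

```text
[619.86286399  41.80407516  54.15080973] [ 3.13990172e+00 -1.84125249e-03 -1.59715615e+00] [-12.70478329  -7.53950741   6.19286721] [-1.38687066  2.13261936 -0.26523263]
```

Call:
jog_arm:
  deltas:
    - {"gripper": 1,"translation": [0.01,0,0.001],"dr": [0,0,0]}
    - {"gripper": 1,"translation": [0.01,0,0.001],"dr": [0,0,0]}
    - {"gripper": 1,"translation": [0,0,0],"dr": [0,0,0]}
    - {"gripper": 1,"translation": [0,0,0],"dr": [0,0,0]}

```text
clock: 11.77
eef_pos: [621.6, 41.8, 54.2]
tcp_rot: [3.139, -0.002, -1.597]
contact_force: [-13.0, -8.2, 4.3]
opening: 0.136
```

```bash
python3 -c "
from h import *
s=r.sense();print(s['eef_pos'],s['tcp_rot'],s['contact_force'],s['wrist_torque'])
"
```

```text
[621.59905439  41.77114045  54.1851669 ] [ 3.13933806e+00 -1.90412472e-03 -1.59719319e+00] [-12.98160481  -8.18167678   4.31512044] [-1.45457803  2.23222167 -0.28204857]
```

Still sliding; continue.

Call:
jog_arm:
  deltas:
    - {"gripper": 1,"translation": [0.01,0,0.001],"dr": [0,0,0]}
    - {"gripper": 1,"translation": [0.01,0,0.001],"dr": [0,0,0]}
    - {"gripper": 1,"translation": [0,0,0],"dr": [0,0,0]}
    - {"gripper": 1,"translation": [0,0,0],"dr": [0,0,0]}

```text
clock: 12.1
eef_pos: [621.7, 41.8, 54.2]
tcp_rot: [3.135, -0.002, -1.597]
contact_force: [-19.3, -7.7, 10.6]
opening: 0.135
```

```bash
python3 -c "
from h import *
s=r.sense();print(s['eef_pos'],s['tcp_rot'],s['contact_force'],s['wrist_torque'])
a,c=snap('wrist','w5.png')
"
```

```text
[621.71166062  41.767595    54.18684783] [ 3.13543555e+00 -2.12995206e-03 -1.59711121e+00] [-19.31366901  -7.66406595  10.6306365 ] [-1.39661197  3.14649972 -0.26935997]
```

View pics/w5.png

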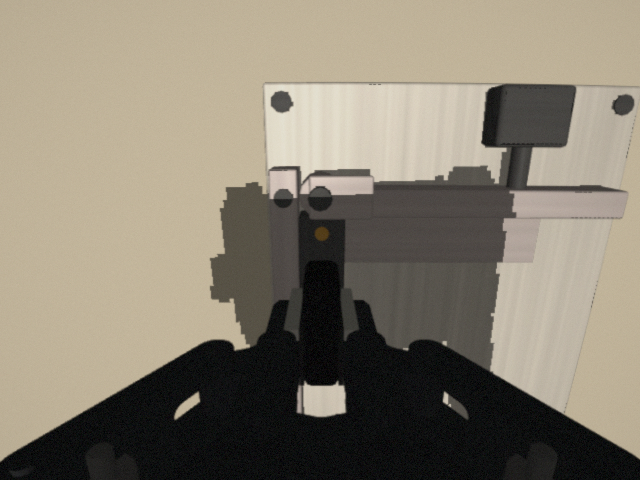

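Call:
jog_arm:
  deltas:
    - {"gripper": 1,"translation": [0,0.01,0],"dr": [0,-0.002,0]}
    - {"gripper": 1,"translation": [0.005,0.01,0],"dr": [0,-0.002,0]}
    - {"gripper": 1,"translation": [0,0,0],"dr": [0,0,0]}
    - {"gripper": 1,"translation": [0,0,0],"dr": [0,0,0]}
    - {"gripper": 1,"translation": [0,0,0],"dr": [0,0,0]}
    - {"gripper": 1,"translation": [0,0,0],"dr": [0,0,0]}

```text
clock: 12.65
eef_pos: [621.7, 42.0, 54.2]
tcp_rot: [3.141, -0.004, -1.597]
contact_force: [-20.9, -17.7, 13.6]
opening: 0.14
```

```bash
python3 -c "
from h import *
s=r.sense();print(s['eef_pos'],s['tcp_rot'],s['contact_force'],s['wrist_torque'])
a,c=snap('wrist','w6.png')
cv2.imwrite('pics/w6c.png',cv2.convertScaleAbs(cv2.resize(a[160:280,250:640],(800,480),interpolation=cv2.INTER_CUBIC),alpha=1.8))
"
```

```text
[621.66427232  41.9989022   54.19779613] [ 3.1405825  -0.00434149 -1.59652339] [-20.86619856 -17.67653161  13.58451809] [-3.12033825  3.65677835 -0.30072621]
```

View pics/w6c.png

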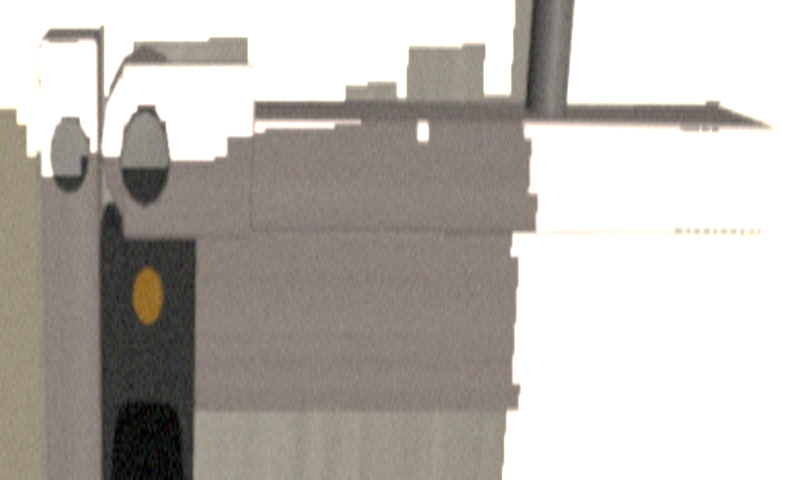

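```bash
python3 -c "
from h import *
c=load('w6')
def ang(p,z):
    w=world(c,p,z);d=w[1]-w[0];return np.arctan2(d[0],-d[1]),w[:,:2].round(1).tolist()
print('fence',ang([(250+250*390/800,160+231/4),(250+760*390/800,160+232/4)],24.5))
print('blade inner',ang([(250+197*390/800,160+409.5/4),(250+513*390/800,160+409.5/4)],13))
c=load('w5');print('plate',ang([(266,83.5),(600,84.5)],8))
c=load('w6');print('post TL',ang([(250+102*390/800,160+240/4),(250+195*390/800,160+239/4)],24))
s=r.sense();print(s['clock'],s['contact_force'])
"
```

```text
fence (np.float64(-0.026048257932030968), [[659.4, 18.3], [656.6, -89.5]])
blade inner (np.float64(-0.029083764233727678), [[635.6, 28.5], [633.4, -44.8]])
plate (np.float64(-0.02028992559684498), [[714.7, 61.2], [711.8, -82.1]])
post TL (np.float64(-0.021578280105996515), [[659.2, 48.7], [658.7, 29.5]])
12.7 [-20.7059456  -17.60900215  12.2270023 ]
```

```bash
python3 -c "
from rig import r
print(r.sign_off())"
```

```text
the job is handed in; nothing more can be done
None
```

The try square is pressed home in the jig's corner, and I handed the job in at about 12.7 s with the arm still gripping and pushing. I picked it up by its rib, laid it flat on the plate, slid it against the fixed fence, then pushed it along until the heel stopped at the pivot post.

**Last checks**
- **Seating:** The square stopped moving in x at 621.7 mm while the force kept rising. Pushing 10 N harder into the fixed fence moved it only about 0.2 mm and turned it under 0.001 rad, so the stock is flush.
- **Angles:** The swing fence measured -0.026 rad and the blade -0.029 rad, against about -0.028 rad for the jig. In the wrist picture the blade's outer edge and the fence face agree to within about 0.2 mm.
- **Forces at hand-in:** The square pushes about 21 N toward the pivot post and 18 N into the fixed fence. The plate pushes back up with about 12 N, so the square lies pressed on it.

**What disagreed or went wrong**
- The wrist and top cameras differed by 4–5 mm sideways, so I set the final position by contact force instead.
- The rougher wrist angle readings (plate edge and stock end) came out near -0.021 rad. I put that down to pixel accuracy.
- Midway through the slide the downward force rose to about 37 N. I eased the arm up before going on. The wrist force stayed well under its limit in every reading I took.

I didn't check the other items on the desk again, but the arm didn't go near them below carrying height.

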